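# Roll the flask clear of the drawer and shut it

## Robot

A 6-joint arm with a two-finger parallel gripper is mounted at the origin on the work surface. World frame = base frame: x ahead of the robot, y to its left, z up, the work surface at z = 0. Lengths are in m, angles in degrees, forces in N, time in s.
With the tool pointing down it reaches from about 0.25 to 0.775 m from the base axis. Payload 4 kg.
Tool frame: the origin (TCP) lies at the very end of the fingers, on their centre line; the grasp point (between the pads) lies env.hold_point_z behind it (env.hold_point_z is the distance from the TCP to the grasp point, in m); z points along the fingers, y is the line along which they close (so a half turn about z gives the same grasp; the last joint's range is limited). The gripper opens to 85 mm and grips with 20 to 120 N. Pads are 22 mm wide; open, the fingers measure 114 mm over their backs; the gripper's body (76 mm by 85 mm) begins 54 mm behind the grasp point. The pads swing forward as they close: fully open they stand 13 mm farther back than shut.
Start: joints at [-78.444, 4.996, 78.535, -0, 96.463, -5.907], TCP at [0.165, -0.525, 0.231] pointing down, gripper open.
Joint ranges: [-177.83, 177.83], [-43.37, 116.18], [15.69, 146.23], [-61.86, 241.86], [9.47, 152.12], [-147.06, 147.06]. Speed limits (degrees/s): [159.86, 159.86, 180, 180, 180, 180].

## Interface

Orientations are given as a 3x3 rotation matrix whose columns are the frame's x, y, z axes.
In Python, from workcell import env gives the robot as it stands. The module is installed in compiled form; this text tells all that it offers.
- The arm moves only by the tool drive_tool, never from a script. Its argument "moves" is a list of rows, each a list of 3 entries, a list of its own where there are three numbers: the turn, a rotation vector about the tool's x, y, z in rad, then the shift along the tool's x, y, z in m, then the closure, from 0 (fully open) to 1 (shut). In form: [[[wx, wy, wz], [tx, ty, tz], hand], ...]. A call has 1 to 5 rows; each row shifts and turns the commanded pose from where the row before left it, along the tool's axes as they then stand; what a row does not reach is not made up. A row lasts 1/10 s, in which the tool goes at most 50 mm and 8.59 degrees, less where a joint would pass 70% of its speed; a pose out of reach is approached as far as the arm can. A call with a gripper value outside its range is refused whole. The fingers move at their own pace and stop on an object; "squeeze" is the grip in N (left out, the last holds). Time passes only in rows, so rows that do not move let the fingers close. It gives the time, the measured TCP pose, the force, the opening and the grip force at its end, in the units of the state.
- env.read_state(): the state, without advancing time (a new reading comes with each control period).
- env.capture(name): name is "scene" or "top" or "wrist"; returns (picture, depth): 400x640x3 uint8, red, green, blue; 400x640 float32, m along the optical axis (not along the pixel's ray), 0 where there is no reading.
- env.camera_params(name): a dict with "fx", "fy", "cx", "cy" (pixels), "cam_to_world" (4x4, takes a point from camera to world coordinates). Camera axes: x right, y down, z forward; pixel columns grow to the right and rows downward; lengths in m; the calibration is good to about 2 mm. The wrist camera is an equidistant fisheye: a pixel r from the principal point sees the ray r / f radians off the axis. A picture is of the moment at which its call begins: read the wrist's pose just before it. camera_params takes no time and is no camera call; for the wrist camera it gives the pose at the moment of the call.
- env.sign_off(): hands the job in; it is judged then, once.
Trained networks look in the newest picture that a camera, given by its name, has taken for a name from the list of things; names that differ only in an ending like _2 or _b are one class to them, and where a whole thing is asked for, a point or a joint stands for the part that bears it (a point fixed in the world has none). Each returns a list of dicts, best first, with "p" (0 to 1); they miss things now and then, are a little off and sometimes report something else, mostly with a low value. They report only what shows in the picture. A call takes as long as a camera call.
- env.find_in(camera, query): "at" ([column, row] in pixels, amid what is visible of it).
- env.outline_of(camera, query): "pixels" (400x640 bool, what is visible of it) and "at" ([column, row] in pixels, amid what is visible of it).
The state is a dict: "clock": time; "joint_pos": joint angles; "joint_vel": joint speeds; "effort": joint torques, N m; "tool_pos": TCP position; "orientation": TCP orientation; "wrist_force": force on the tool from outside, world axes, zero at the start; "moment": the same for the moment, N m; "finger_gap": finger opening in m; "grip_force": force on a finger pad.
Only numpy, scipy, OpenCV 4.12 (cv2) and the standard library are available. Lean on these libraries where they do the work, as an engineer would, in place of code of your own. Each camera call takes 0.05 s, during which the arm holds its last target. There are 200 camera calls.

## Task

A steel flask is lying in front of the tilting drawer, which stands ajar. With your fingertips on top of the flask, roll it away from the drawer until it lies still with all of it on the cork mat, and take your hand off it; then push the drawer fully shut. Do not grip, lift or shove the flask from the side, and leave everything else where it is.

Things in the scene. Friction and masses are not known exactly. Their poses are not given: they have to be found in the camera images.
- flask: Steel flask lying on its side: straight cylinder 68 mm across, 190 mm long, then a shoulder and a 45 mm cap, 250 mm in all, about 0.34 kg (varies). Origin on its axis midway along the 250 mm, 34 mm above the shelf top. Its x axis runs along it to the cap (the cylinder spans x -125 to +65 mm); y and z turn as it rolls. Rolling drag brings it to rest within a few cm once slow.
- flask_base (a point): Centre of the flask's flat base, on its axis.
- flask_cap (a point): Centre of the end of the flask's cap, on its axis.
- mat: Thin cork mat lying flat, 360 x 120 mm, about 1.5 mm thick (the flask rolls onto it without a step). Origin under its centre on the shelf top; x along its 360 mm length, y across its 120 mm width, towards the drawer.
- unit: Whitewashed driftwood shelf unit, fixed, 540 mm wide, 165 mm deep, 160 mm high, with the tilting drawer in the middle of its front. Origin on the shelf top under the middle of its front face; x along the front, y points into the unit (away from the flask), z up.
- drawer (a joint): Tilt of the drawer in rad: 0 fully shut, growing as its top tips out of the unit towards the flask (0 to 0.45). Front 226 mm wide, 124 mm high, its face flush with the unit when shut. The hinge runs along its lower edge, 18 mm above the shelf top and 8 mm behind the unit's front. Stiff with friction (about 2 N at the knob): it stays where it is left; no latch.
- drawer_knob (a point): Middle of the outer face of the drawer's brass knob: 26 mm across, standing 26 mm out from the drawer front, 116 mm above the shelf top when shut. It moves on an arc about the hinge: when the drawer is ajar the knob is farther out and up to 12 mm lower, and it rises as the drawer closes.
- conch: Conch shell, sandy, spired, lying, about 122 x 68 x 68 mm. Origin at its underside on the shelf top. A bystander: leave it alone.
- car_key: Turquoise plastic car key lying flat, 85 x 28 x 12 mm. Origin at its underside on the shelf top. A bystander: leave it alone.
- lighter: Steel flip-top lighter case lying flat, 56 x 38 x 13 mm. Origin at its underside on the shelf top. A bystander: leave it alone.
- stopper: Sea-glass green bottle stopper standing on its flat head, 36 mm across, 47 mm high. Origin at its underside on the shelf top. A bystander: leave it alone.
- sun_cream: Sun-cream bottle standing upright, 52 mm across, 150 mm high. Origin at its underside on the shelf top. A bystander: leave it alone.
- glasses_case: Hard dark wooden spectacle case, 156 x 60 x 39 mm. Origin at its underside on the shelf top. A bystander: leave it alone.

How it is judged:
By the outcome, as a careful person would: the job done as asked, in the order asked, and still so for the second after the job is handed in, with the robot touching nothing.
It also fails if it takes over 61 s, if anything falls off the work surface, if the arm or the gripper's body presses on something with over 40 N, if the wrist force passes 120 N, or if a joint passes its speed limit or range.

## Working session

There is one attempt and no reset: what is moved stays moved. The work goes in short steps, Python scripts to look and compute and a tool call to move; the robot and the scene stay as the last step left them, time stands still between calls to the robot, and variables do not carry over. Pictures are saved under pics/ and viewed, at most 10 in all, crops included, and the job is handed in when it is done.

Besides the shell and the picture viewer there is one more tool, called after "Request:" by a JSON object that holds its "api" and its "payload". drive_tool: Moves the arm, as the interface text tells. Its arguments: {"type":"object","properties":{"moves":{"type":"array"},"squeeze":{"type":"number"}},"required":["moves"]}

```bash
mkdir -p pics; cat > h.py <<'E'
import numpy as np, cv2
from workcell import env
def pts(cam,mask=None,d=None):
    p=env.camera_params(cam); v,u=np.nonzero((d>0)&(mask if mask is not None else True))
    z=d[v,u]; c=np.c_[(u-p['cx'])/p['fx']*z,(v-p['cy'])/p['fy']*z,z,np.ones(len(z))]
    return (c@p['cam_to_world'].T)[:,:3]
E
python3 - <<'E'
from h import *
np.set_printoptions(precision=3,suppress=True)
for c in ['scene','top']:
    im,d=env.capture(c); cv2.imwrite(f'pics/{c}0.png',im[:,:,::-1])
    for n in ['flask','flask_base','flask_cap','mat','unit','drawer','drawer_knob','conch','car_key','lighter','stopper','sun_cream','glasses_case']:
        r=env.outline_of(c,n)
        if r:
            q=pts(c,r[0]['pixels'],d)
            print(c,n,round(r[0]['p'],2),np.round(r[0]['at']),len(q), np.percentile(q,[2,50,98],axis=0).round(3).tolist() if len(q) else '')
s=env.read_state();print(s,env.hold_point_z)
E
```

```text
scene flask 0.84 [381. 190.] 2135 [[0.38, 0.107, 0.002], [0.517, 0.136, 0.059], [0.621, 0.176, 0.07]]
scene flask_base 0.63 [380. 187.] 2062 [[0.382, 0.108, 0.026], [0.519, 0.136, 0.06], [0.622, 0.174, 0.07]]
scene flask_cap 0.94 [377. 184.] 2127 [[0.38, 0.107, 0.004], [0.518, 0.135, 0.059], [0.622, 0.173, 0.07]]
scene mat 0.87 [329. 203.] 5141 [[0.326, -0.046, -0.001], [0.524, 0.016, 0.002], [0.67, 0.077, 0.005]]
scene unit 0.81 [469. 202.] 19290 [[0.279, 0.234, 0.008], [0.64, 0.318, 0.16], [0.799, 0.421, 0.21]]
scene drawer 0.67 [429. 178.] 1285 [[0.416, 0.219, 0.021], [0.526, 0.247, 0.112], [0.634, 0.301, 0.139]]
scene drawer_knob 0.55 [431. 179.] 1347 [[0.4, 0.219, 0.007], [0.524, 0.247, 0.111], [0.635, 0.301, 0.139]]
scene conch 0.79 [172. 189.] 731 [[0.44, -0.417, 0.019], [0.494, -0.368, 0.05], [0.52, -0.336, 0.067]]
scene car_key 0.72 [377. 184.] 2149 [[0.377, 0.107, 0.001], [0.516, 0.136, 0.059], [0.621, 0.176, 0.07]]
scene lighter 0.94 [376. 276.] 444 [[0.707, 0.077, 0.002], [0.731, 0.104, 0.013], [0.751, 0.132, 0.017]]
scene stopper 0.63 [277. 168.] 156 [[0.371, -0.131, 0.0
[... 1480 characters left out ...]
78, -0.082, 0.101], [0.701, -0.062, 0.151]]
top glasses_case 0.68 [362. 268.] 170 [[0.38, -0.131, 0.008], [0.397, -0.114, 0.016], [0.411, -0.101, 0.049]]
{'clock': 1.4, 'joint_pos': array([-78.442,   4.997,  78.535,  -0.   ,  96.462,  -5.906]), 'joint_vel': array([ 0.026, -0.019, -0.054, -0.039,  0.048,  0.081]), 'effort': array([  0.   , -35.172, -31.346,  -0.   ,   0.   ,   0.   ]), 'tool_pos': array([ 0.165, -0.525,  0.231]), 'orientation': array([[ 0.954,  0.3  ,  0.   ],
       [ 0.3  , -0.954, -0.   ],
       [-0.   ,  0.   , -1.   ]]), 'wrist_force': array([-0.842,  0.37 ,  0.458]), 'moment': array([ 0.007, -0.008, -0.031]), 'grip_force': 0.0, 'finger_gap': 0.08509420799167806} 0.0187
```

```bash
python3 - <<'E'
from h import *
np.set_printoptions(precision=3,suppress=True)
im,d=env.capture('top')
for n in ['mat','flask','unit','drawer']:
    m=env.outline_of('top',n)[0]['pixels']
    q=pts('top',m,d)
    if n=='mat': q=q[(q[:,2]<.006)]
    if n=='flask': q=q[q[:,2]>.03]
    if n=='unit': q=q[(q[:,2]>.15)&(q[:,2]<.17)]
    if n=='drawer':
        print('drawer by height')
        for z in np.arange(.02,.14,.01):
            s=q[abs(q[:,2]-z)<.005]
            if len(s): print(z,len(s),np.percentile(s[:,1],[2,50,98]),np.percentile(s[:,0],[2,50,98]))
    print(n,cv2.minAreaRect((q[:,:2]*1000).astype(np.float32)))
    if n=='flask':
        # axis: y of top ridge by x
        for x in np.arange(.37,.63,.02):
            s=q[abs(q[:,0]-x)<.01]
            if len(s): print(round(x,2),len(s),s[:,1].min(),s[:,1].max(),s[:,2].max(), s[s[:,2]>s[:,2].max()-.003,1].mean())
r=env.find_in('top','drawer_knob');print(r[0])
E
```

```text
mat ((495.6275634765625, 17.96694564819336), (120.16215515136719, 360.89178466796875), 86.19151306152344)
flask ((496.54315185546875, 141.3638153076172), (67.7757568359375, 249.4699249267578), 85.51197814941406)
0.37 107 0.11724695656896636 0.1790401658918184 0.07241214079499125 0.15038675575942634
0.39 268 0.11617899529922351 0.18333733314314163 0.07014458249708755 0.1511143509209181
0.41 273 0.11441480030189088 0.17776158838851747 0.07095757305775596 0.14757131510813148
0.43 272 0.1118712481317875 0.18007965547103005 0.07084519922557764 0.14702822002220292
0.45 268 0.11129210714359078 0.17704154874271358 0.07117535010349751 0.14508771477727975
0.47 264 0.10983385876403412 0.17731179334398944 0.07053124305259595 0.14362395363325553
0.49 261 0.1084974556594159 0.17567437524509424 0.07112817867605947 0.1433031872749384
0.51 261 0.10679514087959635 0.1733021252447504 0.07069482106365232 0.14123016427588173
0.53 249 0.10503729568522868 0.17076707064839483 0.07091859453357297 0.13878631519614898
0.55 254 0.10412180190165249 0.1714100673408451 0.07071656578995467 0.13858698328153932
0.57 
[... 527 characters left out ...]
[0.411 0.538 0.642]
0.049999999999999996 36 [0.245 0.261 0.29 ] [0.408 0.524 0.62 ]
0.06 32 [0.241 0.256 0.289] [0.424 0.554 0.62 ]
0.06999999999999999 35 [0.239 0.253 0.272] [0.413 0.552 0.629]
0.07999999999999999 25 [0.237 0.253 0.27 ] [0.417 0.572 0.622]
0.09 36 [0.234 0.249 0.266] [0.417 0.549 0.628]
0.09999999999999999 80 [0.234 0.259 0.286] [0.418 0.486 0.624]
0.10999999999999999 56 [0.215 0.233 0.253] [0.417 0.514 0.618]
0.11999999999999998 114 [0.214 0.23  0.249] [0.425 0.517 0.617]
0.12999999999999998 333 [0.227 0.24  0.255] [0.413 0.52  0.626]
drawer ((524.0763549804688, 257.1687927246094), (87.67278289794922, 242.0304412841797), 83.35520935058594)
{'at': [195.0, 216.5], 'p': 0.73}
```

View pics/top0.png

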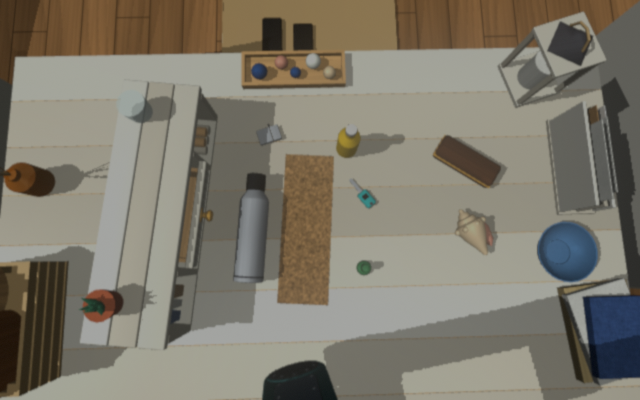

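View pics/scene0.png

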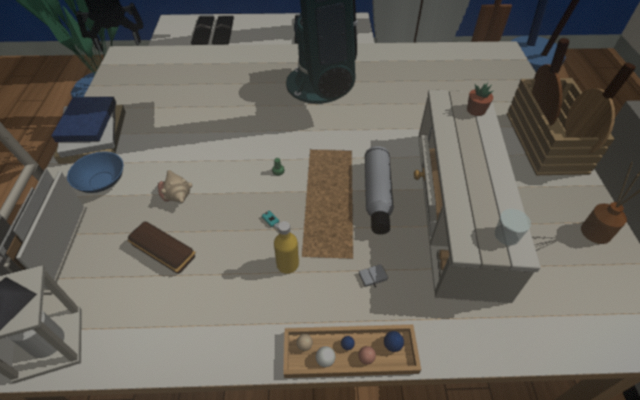

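```bash
cat >> h.py <<'E'
def plan(target,yaw=None,step=.048):
    s=env.read_state(); R=s['orientation']; p=s['tool_pos']; t=np.array(target)
    y0=np.arctan2(R[1,0],R[0,0]); dy=0 if yaw is None else (np.radians(yaw)-y0+np.pi)%(2*np.pi)-np.pi
    n=int(max(np.ceil(np.linalg.norm(t-p)/step),np.ceil(abs(dy)/.14),1)); print('n',n)
    for k in range(n):
        a=y0+dy*k/n; d=(t-p)/n; c,s_=np.cos(a),np.sin(a)
        print([[0,0,round(-dy/n,3)],[round(c*d[0]+s_*d[1],4),round(s_*d[0]-c*d[1],4),round(-d[2],4)],0])
E
python3 - <<'E'
from h import *
s=env.read_state();T=np.eye(4);T[:3,:3]=s['orientation'];T[:3,3]=s['tool_pos']
print((np.linalg.inv(T)@env.camera_params('wrist')['cam_to_world']).round(3))
plan([.49,.155,.2],85.5)
E
```

```text
[[-0.001 -0.954 -0.299  0.076]
 [ 1.    -0.    -0.001 -0.001]
 [ 0.001 -0.299  0.954 -0.142]
 [ 0.     0.     0.     1.   ]]
n 16
[[0, 0, np.float64(-0.074)], [np.float64(0.0321), np.float64(-0.0344), np.float64(0.002)], 0]
[[0, 0, np.float64(-0.074)], [np.float64(0.0346), np.float64(-0.032), np.float64(0.002)], 0]
[[0, 0, np.float64(-0.074)], [np.float64(0.0369), np.float64(-0.0293), np.float64(0.002)], 0]
[[0, 0, np.float64(-0.074)], [np.float64(0.0389), np.float64(-0.0265), np.float64(0.002)], 0]
[[0, 0, np.float64(-0.074)], [np.float64(0.0408), np.float64(-0.0235), np.float64(0.002)], 0]
[[0, 0, np.float64(-0.074)], [np.float64(0.0424), np.float64(-0.0204), np.float64(0.002)], 0]
[[0, 0, np.float64(-0.074)], [np.float64(0.0438), np.float64(-0.0172), np.float64(0.002)], 0]
[[0, 0, np.float64(-0.074)], [np.float64(0.045), np.float64(-0.0139), np.float64(0.002)], 0]
[[0, 0, np.float64(-0.074)], [np.float64(0.0459), np.float64(-0.0106), np.float64(0.002)], 0]
[[0, 0, np.float64(-0.074)], [np.float64(0.0465), np.float64(-0.0071), np.float64(0.002)], 0]
[[0, 0, np.float64(-0.074)], [np.float64(0.0469), np.float64(-0.0037), np.float64(0.002)], 0]
[[0, 0, np.float64(-0.074)], [np.float64(0.0471), np.float64(-0.0002), np.float64(0.002)], 0]
[[0, 0, np.float64(-0.074)], [np.float64(0.047), np.float64(0.0033), np.float64(0.002)], 0]
[[0, 0, np.float64(-0.074)], [np.float64(0.0466), np.float64(0.0068), np.float64(0.002)], 0]
[[0, 0, np.float64(-0.074)], [np.float64(0.046), np.float64(0.0102), np.float64(0.002)], 0]
[[0, 0, np.float64(-0.074)], [np.float64(0.0451), np.float64(0.0136), np.float64(0.002)], 0]
```

Request:
{"api": "drive_tool", "payload": {"moves": [[[0, 0, -0.074], [0.032, -0.034, 0], 0], [[0, 0, -0.074], [0.035, -0.032, 0], 0], [[0, 0, -0.074], [0.037, -0.029, 0], 0], [[0, 0, -0.074], [0.039, -0.0265, 0], 0], [[0, 0, -0.074], [0.041, -0.0235, 0], 0]]}}

```text
clock: 2.2
tool_pos: [0.268, -0.311, 0.2314]
orientation: [[0.779, 0.626, 0.001], [0.626, -0.779, -0.001], [0.0, 0.001, -1.0]]
wrist_force: [1.3, -0.8, 0.5]
finger_gap: 0.0856
grip_force: 0.0
```

Request:
{"api": "drive_tool", "payload": {"moves": [[[0, 0, -0.074], [0.042, -0.02, 0], 0], [[0, 0, -0.074], [0.044, -0.017, 0], 0], [[0, 0, -0.074], [0.045, -0.014, 0], 0], [[0, 0, -0.074], [0.046, -0.0105, 0], 0], [[0, 0, -0.074], [0.0465, -0.007, 0], 0]]}}

```text
clock: 2.7
tool_pos: [0.3703, -0.0992, 0.2317]
orientation: [[0.5, 0.866, 0.001], [0.866, -0.5, -0.001], [0.0, 0.002, -1.0]]
wrist_force: [1.1, -0.6, 0.5]
finger_gap: 0.0856
grip_force: 0.0
```

Request:
{"api": "drive_tool", "payload": {"moves": [[[0, 0, -0.074], [0.047, -0.0035, 0], 0], [[0, 0, -0.074], [0.047, 0, 0], 0], [[0, 0, -0.074], [0.047, 0.0035, 0], 0], [[0, 0, -0.074], [0.0465, 0.007, 0.01], 0], [[0, 0, -0.074], [0.046, 0.01, 0.02], 0]]}}

```text
clock: 3.2
tool_pos: [0.4737, 0.1122, 0.2035]
orientation: [[0.152, 0.988, 0.005], [0.988, -0.152, 0.0], [0.001, 0.005, -1.0]]
wrist_force: [1.0, -0.7, 0.3]
finger_gap: 0.0856
grip_force: 0.0
```

```bash
python3 - <<'E'
from h import *
s=env.read_state();print(s['clock'],s['tool_pos'],s['orientation'].round(3),s['wrist_force'])
plan([.482,.160,.10],85.5)
E
```

```text
3.2 [0.47367438 0.11215275 0.20353147] [[ 0.152  0.988  0.005]
 [ 0.988 -0.152  0.   ]
 [ 0.001  0.005 -1.   ]] [ 0.95684379 -0.66580318  0.30405993]
n 3
[[0, 0, np.float64(-0.025)], [np.float64(0.0162), np.float64(0.0003), np.float64(0.0345)], 0]
[[0, 0, np.float64(-0.025)], [np.float64(0.0162), np.float64(0.0007), np.float64(0.0345)], 0]
[[0, 0, np.float64(-0.025)], [np.float64(0.0162), np.float64(0.0011), np.float64(0.0345)], 0]
```

Request:
{"api": "drive_tool", "payload": {"moves": [[[0, 0, -0.025], [0.015, 0.0, 0.035], 0], [[0, 0, -0.025], [0.015, 0, 0.035], 0], [[0, 0, -0.025], [0.014, 0, 0.04], 0], [[0, 0, 0], [0, 0, 0], 0]]}}

```text
clock: 3.6
tool_pos: [0.473, 0.1539, 0.0854]
orientation: [[0.078, 0.997, -0.013], [0.997, -0.079, -0.002], [-0.003, -0.013, -1.0]]
wrist_force: [-0.4, -0.7, 0.1]
finger_gap: 0.0852
grip_force: 0.0
```

```bash
python3 - <<'E'
from h import *
s=env.read_state();print(s['clock'],s['tool_pos'],s['orientation'].round(3),s['wrist_force'])
im,d=env.capture('wrist');cv2.imwrite('pics/w1.png',im[:,:,::-1])
E
```

```text
3.6 [0.47302899 0.15393701 0.08540122] [[ 0.078  0.997 -0.013]
 [ 0.997 -0.079 -0.002]
 [-0.003 -0.013 -1.   ]] [-0.37545219 -0.65156359  0.14411626]
```

View pics/w1.png

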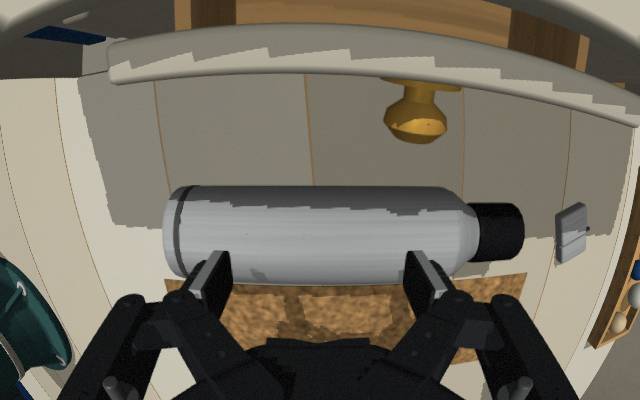

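Request:
{"api": "drive_tool", "payload": {"moves": [[[0, 0, 0], [0, 0, 0.01], 0], [[0, 0, 0], [0, 0, 0.006], 0], [[0, 0, 0], [0, 0, 0], 0]]}}

```text
clock: 3.95
tool_pos: [0.4781, 0.1529, 0.0764]
orientation: [[0.082, 0.997, 0.001], [0.997, -0.082, 0.0], [0.0, 0.001, -1.0]]
wrist_force: [0.1, -0.2, -0.2]
finger_gap: 0.0854
grip_force: 0.0
```

Request:
{"api": "drive_tool", "payload": {"moves": [[[0, 0, 0], [0, 0, 0.005], 0], [[0, 0, 0], [0, 0, 0], 0]]}}

```text
clock: 4.15
tool_pos: [0.4778, 0.1532, 0.0708]
orientation: [[0.082, 0.997, 0.0], [0.997, -0.082, -0.0], [-0.0, 0.0, -1.0]]
wrist_force: [0.4, -1.0, 0.1]
finger_gap: 0.0851
grip_force: 0.0
```

Request:
{"api": "drive_tool", "payload": {"moves": [[[0, 0, 0], [0, 0, 0.004], 0], [[0, 0, 0], [0, 0, 0], 0]]}}

```text
clock: 4.35
tool_pos: [0.4774, 0.1534, 0.0663]
orientation: [[0.081, 0.997, -0.001], [0.997, -0.081, -0.0], [-0.0, -0.001, -1.0]]
wrist_force: [-0.4, -0.1, -0.1]
finger_gap: 0.0857
grip_force: 0.0
```

Request:
{"api": "drive_tool", "payload": {"moves": [[[0, 0, 0], [0, 0, 0.005], 0], [[0, 0, 0], [0, 0, 0], 0]]}}

```text
clock: 4.55
tool_pos: [0.4772, 0.1534, 0.0609]
orientation: [[0.081, 0.997, -0.001], [0.997, -0.081, -0.0], [-0.001, -0.001, -1.0]]
wrist_force: [0.7, -0.0, 0.8]
finger_gap: 0.0854
grip_force: 0.0
```

Request:
{"api": "drive_tool", "payload": {"moves": [[[0, 0, 0], [0, 0, 0.004], 0], [[0, 0, 0], [0, 0, 0], 0]]}}

```text
clock: 4.75
tool_pos: [0.4773, 0.1534, 0.057]
orientation: [[0.081, 0.997, -0.001], [0.997, -0.081, -0.0], [-0.0, -0.001, -1.0]]
wrist_force: [-0.1, -0.1, -0.6]
finger_gap: 0.0855
grip_force: 0.0
```

Request:
{"api": "drive_tool", "payload": {"moves": [[[0, 0, 0], [0, 0, 0.003], 0], [[0, 0, 0], [0, 0, 0], 0]]}}

```text
clock: 4.95
tool_pos: [0.4779, 0.1535, 0.0548]
orientation: [[0.081, 0.997, 0.0], [0.997, -0.081, -0.0], [0.0, 0.0, -1.0]]
wrist_force: [0.6, -0.2, 0.9]
finger_gap: 0.0856
grip_force: 0.0
```

Request:
{"api": "drive_tool", "payload": {"moves": [[[0, 0, 0], [0, 0, 0.0015], 0], [[0, 0, 0], [0, 0, 0], 0]]}}

```text
clock: 5.15
tool_pos: [0.478, 0.1539, 0.0545]
orientation: [[0.081, 0.997, 0.001], [0.997, -0.081, 0.001], [0.001, 0.001, -1.0]]
wrist_force: [-1.5, -0.4, 5.2]
finger_gap: 0.0852
grip_force: 2.7
```

Request:
{"api": "drive_tool", "payload": {"moves": [[[0, 0, 0], [0, 0, 0.0015], 0], [[0, 0, 0], [0, 0, 0], 0]]}}

```text
clock: 5.35
tool_pos: [0.4781, 0.1543, 0.0542]
orientation: [[0.081, 0.997, 0.001], [0.997, -0.081, 0.002], [0.002, 0.001, -1.0]]
wrist_force: [-3.4, 1.0, 10.8]
finger_gap: 0.0854
grip_force: 5.6
```

Request:
{"api": "drive_tool", "payload": {"moves": [[[0, 0, 0], [-0.004, 0, 0], 0], [[0, 0, 0], [-0.008, 0, 0], 0], [[0, 0, 0], [-0.01, 0, 0], 0], [[0, 0, 0], [-0.01, 0, 0], 0], [[0, 0, 0], [-0.01, 0, -0.001], 0]]}}

```text
clock: 5.85
tool_pos: [0.4747, 0.1117, 0.0547]
orientation: [[0.081, 0.997, 0.002], [0.997, -0.081, 0.001], [0.001, 0.002, -1.0]]
wrist_force: [-1.3, -0.1, 3.1]
finger_gap: 0.0857
grip_force: 1.6
```

Request:
{"api": "drive_tool", "payload": {"moves": [[[0, 0, 0], [-0.008, 0, -0.015], 0], [[0, 0, 0], [0, 0, -0.015], 0], [[0, 0, 0], [0, 0, 0], 0]]}}

```text
clock: 6.15
tool_pos: [0.4753, 0.1036, 0.085]
orientation: [[0.081, 0.997, 0.005], [0.997, -0.081, 0.0], [0.001, 0.005, -1.0]]
wrist_force: [-0.7, 0.2, 0.5]
finger_gap: 0.0856
grip_force: 0.0
```

```bash
cat >> h.py <<'E'
def look():
  for i in range(2):
    im,d=env.capture('top'); m=env.outline_of('top','flask')[0]['pixels']
    q=pts('top',m,d);q=q[(q[:,2]>.03)&(q[:,2]<.08)]
    (c,sz,a)=cv2.minAreaRect((q[:,:2]*1000).astype(np.float32))
    print(np.round(c,1),np.round(sz,1),round(a,1),np.percentile(q,[1,99],axis=0).round(3).tolist())
    # ridge fit: y of top
    r=q[q[:,2]>.064]; f=np.polyfit(r[:,0],r[:,1],1); print('ridge slope deg',np.degrees(np.arctan(f[0])).round(2),'y@.49',np.polyval(f,.49).round(4))
  s=env.read_state();print(s['clock'],s['tool_pos'],s['wrist_force'].round(1))
  return im,d
E
python3 -c "
from h import *
look()"
```

```text
[493.7 108.2] [ 55.7 249. ] 82.5 [[0.371, 0.074, 0.038], [0.617, 0.147, 0.07]]
ridge slope deg 0.33 y@.49 0.1189
[493.  104.1] [ 60.5 250.5] 82.1 [[0.371, 0.069, 0.035], [0.616, 0.145, 0.07]]
ridge slope deg -8.47 y@.49 0.1025
6.35 [0.47295906 0.10371591 0.08169074] [-0.1 -0.5 -0.7]
```

```bash
cat >> h.py <<'E'
def ends(cam):
    im,d=env.capture(cam); m=env.outline_of(cam,'flask')[0]['pixels']
    q=pts(cam,m,d);q=q[(q[:,2]>.01)&(q[:,2]<.08)]
    # fit axis line by robust distance-to-cylinder (R=34, axis z .034) on the cylinder part
    from scipy.optimize import least_squares
    q=q[(q[:,0]<.55)]
    g=lambda v: np.hypot(q[:,1]-(v[0]+v[1]*(q[:,0]-.49)),(q[:,2]-.035)*1.0)-.034
    r=least_squares(g,[np.median(q[:,1]),-.08],loss='soft_l1',f_scale=.002)
    print(cam,'axis y@.49',r.x[0].round(4),'slope deg',np.degrees(np.arctan(r.x[1])).round(2),'clock',env.read_state()['clock'])
    return im
E
python3 -c "
from h import *
for i in range(2):
  ends('scene'); im=ends('top')
cv2.imwrite('pics/t2.png',im[:,:,::-1])"
```

```text
scene axis y@.49 0.1038 slope deg -4.79 clock 6.45
top axis y@.49 0.1033 slope deg -3.66 clock 6.55
scene axis y@.49 0.103 slope deg -4.68 clock 6.65
top axis y@.49 0.1034 slope deg -3.69 clock 6.75
```

View pics/t2.png

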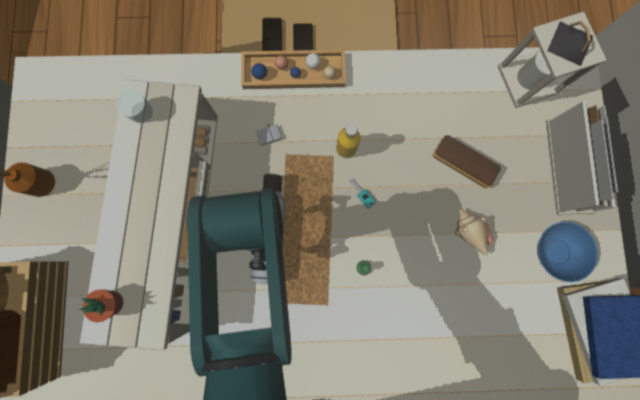

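Request:
{"api": "drive_tool", "payload": {"moves": [[[0, 0, 0], [0.012, 0, 0], 0], [[0, 0, 0], [0, 0, 0.02], 0], [[0, 0, 0], [0, 0, 0.006], 0], [[0, 0, 0], [0, 0, 0.002], 0], [[0, 0, 0], [0, 0, 0], 0]]}}

```text
clock: 7.25
tool_pos: [0.4746, 0.1159, 0.0549]
orientation: [[0.081, 0.997, -0.0], [0.997, -0.081, 0.0], [0.0, -0.0, -1.0]]
wrist_force: [-0.6, 0.4, 0.4]
finger_gap: 0.0856
grip_force: 0.0
```

Request:
{"api": "drive_tool", "payload": {"moves": [[[0, 0, 0], [0, 0, 0.002], 0], [[0, 0, 0], [0, 0, 0], 0]]}}

```text
clock: 7.45
tool_pos: [0.4753, 0.1159, 0.0543]
orientation: [[0.081, 0.997, 0.002], [0.997, -0.081, 0.001], [0.001, 0.002, -1.0]]
wrist_force: [-2.1, -0.1, 5.9]
finger_gap: 0.0856
grip_force: 2.5
```

Request:
{"api": "drive_tool", "payload": {"moves": [[[0, 0, 0], [-0.004, 0, 0.001], 0], [[0, 0, 0], [-0.008, 0, 0], 0], [[0, 0, 0], [-0.01, 0, 0], 0], [[0, 0, 0], [-0.01, 0, 0], 0], [[0, 0, 0], [-0.011, 0, -0.001], 0]]}}

```text
clock: 7.95
tool_pos: [0.4718, 0.0726, 0.0548]
orientation: [[0.081, 0.997, 0.002], [0.997, -0.081, 0.0], [0.001, 0.002, -1.0]]
wrist_force: [-0.8, 0.2, 2.8]
finger_gap: 0.0854
grip_force: 1.2
```

Request:
{"api": "drive_tool", "payload": {"moves": [[[0, 0, 0], [-0.008, 0, -0.015], 0], [[0, 0, 0], [0, 0, -0.015], 0], [[0, 0, 0], [0, 0, 0], 0], [[0, 0, 0], [0, 0, 0], 0]]}}

```text
clock: 8.35
tool_pos: [0.4709, 0.0647, 0.083]
orientation: [[0.081, 0.997, 0.001], [0.997, -0.081, -0.0], [0.0, 0.001, -1.0]]
wrist_force: [-0.4, -0.3, 0.1]
finger_gap: 0.0856
grip_force: 0.0
```

```bash
python3 -c "
from h import *
for i in range(2):
  ends('scene'); ends('top')
print(env.read_state()['tool_pos'])"
```

```text
scene axis y@.49 0.0639 slope deg -4.6 clock 8.45
top axis y@.49 0.0668 slope deg -2.01 clock 8.55
scene axis y@.49 0.0606 slope deg -4.66 clock 8.65
top axis y@.49 0.0642 slope deg -2.56 clock 8.75
[0.47022924 0.06485753 0.08225165]
```

Request:
{"api": "drive_tool", "payload": {"moves": [[[0, 0, 0], [0.007, 0, 0], 0], [[0, 0, 0], [0, 0, 0], 0], [[0, 0, 0], [0, 0, 0], 0]]}}

```text
clock: 9.05
tool_pos: [0.4711, 0.072, 0.0827]
orientation: [[0.08, 0.997, -0.0], [0.997, -0.08, -0.0], [-0.0, 0.0, -1.0]]
wrist_force: [-0.3, -0.4, -0.5]
finger_gap: 0.0859
grip_force: 0.0
```

```bash
python3 -c "
from h import *
for i in range(2):
  ends('scene')
print(env.read_state()['tool_pos'])"
```

```text
scene axis y@.49 0.0604 slope deg -4.83 clock 9.15
scene axis y@.49 0.0603 slope deg -4.96 clock 9.25
[0.47107901 0.07173198 0.0827713 ]
```

Stopped at y=0.060; same stroke again (about 41 mm).

Request:
{"api": "drive_tool", "payload": {"moves": [[[0, 0, 0], [0, 0, 0.02], 0], [[0, 0, 0], [0, 0, 0.006], 0], [[0, 0, 0], [0, 0, 0.003], 0], [[0, 0, 0], [0, 0, 0.001], 0], [[0, 0, 0], [0, 0, 0], 0]]}}

```text
clock: 9.75
tool_pos: [0.4703, 0.0721, 0.0544]
orientation: [[0.081, 0.997, -0.002], [0.997, -0.081, 0.001], [0.0, -0.002, -1.0]]
wrist_force: [-7.0, 1.4, 8.3]
finger_gap: 0.0851
grip_force: 4.6
```

Request:
{"api": "drive_tool", "payload": {"moves": [[[0, 0, 0], [-0.004, 0, 0.001], 0], [[0, 0, 0], [-0.008, 0, 0], 0], [[0, 0, 0], [-0.01, 0, 0], 0], [[0, 0, 0], [-0.01, 0, 0], 0], [[0, 0, 0], [-0.011, 0, -0.001], 0]]}}

```text
clock: 10.25
tool_pos: [0.4675, 0.0288, 0.0546]
orientation: [[0.08, 0.997, 0.001], [0.997, -0.08, 0.0], [0.0, 0.001, -1.0]]
wrist_force: [-1.3, -0.7, 0.4]
finger_gap: 0.0854
grip_force: 0.6
```

Request:
{"api": "drive_tool", "payload": {"moves": [[[0, 0, 0], [-0.008, 0, -0.015], 0], [[0, 0, 0], [0, 0, -0.015], 0], [[0, 0, 0], [0, 0, -0.04], 0], [[0, 0, 0], [0, 0, -0.04], 0], [[0, 0, 0], [0, 0, -0.03], 0]]}}

```text
clock: 10.75
tool_pos: [0.4675, 0.0208, 0.1958]
orientation: [[0.081, 0.997, 0.003], [0.997, -0.081, -0.0], [-0.0, 0.003, -1.0]]
wrist_force: [0.2, -0.2, 0.5]
finger_gap: 0.0852
grip_force: 0.0
```

```bash
python3 -c "
from h import *
for i in range(3):
  ends('scene')
print(env.read_state()['tool_pos'])"
```

```text
scene axis y@.49 0.0203 slope deg -4.44 clock 10.85
scene axis y@.49 0.0192 slope deg -4.32 clock 10.95
scene axis y@.49 0.0189 slope deg -4.44 clock 11.05
[0.46608205 0.02097557 0.19126134]
```

```bash
python3 - <<'E'
from h import *
np.set_printoptions(precision=3,suppress=True)
im,d=env.capture('scene'); m=cv2.dilate(env.outline_of('scene','drawer')[0]['pixels'].astype(np.uint8),np.ones((9,9)))>0
hsv=cv2.cvtColor(im,cv2.COLOR_RGB2HSV); b=np.zeros_like(m); b[165:185,408:430]=1
k=b&(hsv[...,1]>120); q=pts('scene',k,d); q=q[q[:,2]>.08]
print(len(q),np.percentile(q,[2,50,98],axis=0))
s=env.read_state();print(s['clock'],s['tool_pos'])
cv2.imwrite('pics/s3.png',im[:,:,::-1])
E
```

```text
14 [[0.517 0.216 0.115]
 [0.522 0.218 0.118]
 [0.528 0.223 0.122]]
11.15 [0.466 0.021 0.191]
```

View pics/s3.png

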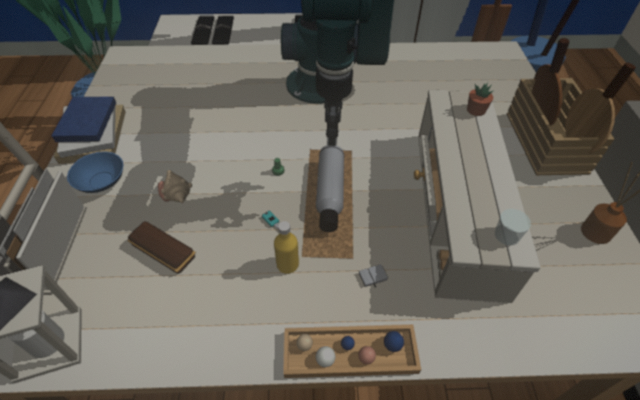

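Request:
{"api": "drive_tool", "payload": {"moves": [[[0, 0.14, 0], [0.02, 0.009, 0], 1], [[0, 0.14, 0], [0.02, 0.009, 0], 1], [[0, 0.14, 0], [0.02, 0.009, 0], 1], [[0, 0.14, 0], [0.02, 0.009, 0], 1], [[0, 0.14, 0], [0.02, 0.009, 0], 1]]}}

```text
clock: 11.65
tool_pos: [0.5195, 0.1116, 0.2194]
orientation: [[0.063, 0.997, 0.052], [0.759, -0.082, 0.646], [0.649, -0.002, -0.761]]
wrist_force: [0.4, 0.1, -0.6]
finger_gap: 0.012
grip_force: 0.0
```

Request:
{"api": "drive_tool", "payload": {"moves": [[[0, 0, 0], [0, 0, 0], 1], [[0, 0, 0], [0, 0, 0], 1]]}}

```text
clock: 11.85
tool_pos: [0.5188, 0.1106, 0.2182]
orientation: [[0.065, 0.997, 0.05], [0.764, -0.081, 0.64], [0.642, -0.003, -0.766]]
wrist_force: [-0.3, 0.2, 0.1]
finger_gap: 0.0001
grip_force: 0.0
```

Request:
{"api": "drive_tool", "payload": {"moves": [[[0, 0, 0], [-0.005, -0.002, 0.033], 1], [[0, 0, 0], [-0.005, -0.002, 0.033], 1], [[0, 0, 0], [-0.005, -0.001, 0.033], 1], [[0, 0, 0], [-0.004, -0.001, 0.033], 1], [[0, 0, 0], [0, 0, 0], 1]]}}

```text
clock: 12.35
tool_pos: [0.515, 0.1841, 0.1025]
orientation: [[0.064, 0.997, 0.042], [0.764, -0.076, 0.641], [0.642, -0.008, -0.766]]
wrist_force: [-0.4, 0.4, -1.0]
finger_gap: -0.0005
grip_force: 0.0
```

```bash
python3 - <<'E'
from h import *
im,d=env.capture('wrist');cv2.imwrite('pics/w4.png',im[:,:,::-1]); ends('scene')
s=env.read_state();print(s['tool_pos'],s['wrist_force'])
E
```

```text
scene axis y@.49 0.019 slope deg -4.41 clock 12.5
[0.51964236 0.18202989 0.1080072 ] [-0.20300096  0.09867606  0.04172291]
```

View pics/w4.png

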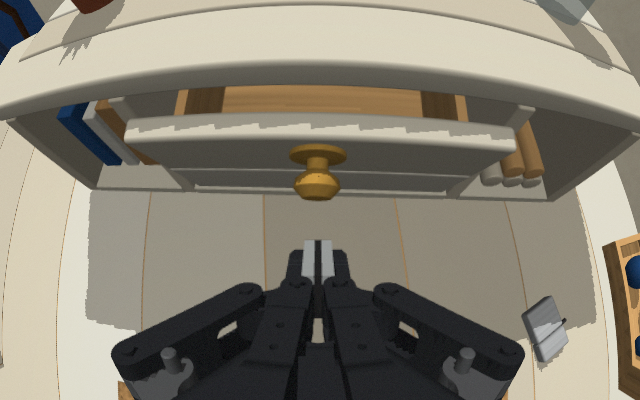

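Request:
{"api": "drive_tool", "payload": {"moves": [[[0, 0, 0], [0.0076, 0, 0.0064], 1], [[0, 0, 0], [0.0076, 0, 0.0064], 1], [[0, 0, 0], [0.005, 0, 0.003], 1], [[0, 0, 0], [0.005, 0, 0.003], 1]]}}

```text
clock: 12.9
tool_pos: [0.5223, 0.2135, 0.1095]
orientation: [[0.061, 0.997, 0.054], [0.763, -0.081, 0.642], [0.644, 0.002, -0.765]]
wrist_force: [-0.5, -1.8, 2.5]
finger_gap: -0.0001
grip_force: 1.1
```

Request:
{"api": "drive_tool", "payload": {"moves": [[[0, 0, 0], [0.004, 0, 0.003], 1], [[0, 0, 0], [0.004, 0, 0.003], 1], [[0, 0, 0], [0, 0, 0], 1]]}}

```text
clock: 13.2
tool_pos: [0.5222, 0.2239, 0.1089]
orientation: [[0.062, 0.997, 0.051], [0.762, -0.08, 0.642], [0.644, -0.0, -0.765]]
wrist_force: [0.4, 0.0, -0.4]
finger_gap: -0.0001
grip_force: 0.0
```

Request:
{"api": "drive_tool", "payload": {"moves": [[[0, 0, 0], [0.003, 0, 0.0025], 1], [[0, 0, 0], [0, 0, 0], 1]]}}

```text
clock: 13.4
tool_pos: [0.5225, 0.2275, 0.1088]
orientation: [[0.062, 0.997, 0.051], [0.762, -0.081, 0.642], [0.644, -0.001, -0.765]]
wrist_force: [-0.3, -0.3, 0.3]
finger_gap: 0.0001
grip_force: 0.0
```

Request:
{"api": "drive_tool", "payload": {"moves": [[[0, 0, 0], [0.003, 0, 0.0025], 1], [[0, 0, 0], [0, 0, 0], 1]]}}

```text
clock: 13.6
tool_pos: [0.5229, 0.2286, 0.1086]
orientation: [[0.062, 0.997, 0.051], [0.766, -0.08, 0.638], [0.64, 0.0, -0.768]]
wrist_force: [-4.5, -12.1, 4.8]
finger_gap: -0.0002
grip_force: 6.4
```

Request:
{"api": "drive_tool", "payload": {"moves": [[[0, 0, 0], [0.003, 0, 0.0025], 1], [[0, 0, 0], [0, 0, 0], 1]]}}

```text
clock: 13.8
tool_pos: [0.523, 0.2288, 0.1086]
orientation: [[0.061, 0.997, 0.051], [0.77, -0.08, 0.633], [0.635, 0.001, -0.773]]
wrist_force: [-11.6, -29.3, 11.6]
finger_gap: 0.0002
grip_force: 15.3
```

Request:
{"api": "drive_tool", "payload": {"moves": [[[0, 0, 0], [-0.008, 0, -0.0065], 1], [[0, 0, 0], [-0.015, 0, -0.013], 1], [[0, 0, 0], [-0.015, 0, -0.013], 1], [[0, 0, 0], [-0.01, 0, -0.03], 1], [[0, 0, 0], [0, 0, -0.04], 1]]}}

```text
clock: 14.3
tool_pos: [0.5131, 0.1321, 0.1543]
orientation: [[0.066, 0.997, 0.047], [0.762, -0.081, 0.643], [0.645, -0.007, -0.764]]
wrist_force: [0.7, 0.2, 1.0]
finger_gap: -0.0001
grip_force: 0.0
```

Request:
{"api": "drive_tool", "payload": {"moves": [[[0, 0, 0], [0, 0, -0.04], 1], [[0, 0, 0], [0, 0, 0], 1], [[0, 0, 0], [0, 0, 0], 1]]}}

```text
clock: 14.6
tool_pos: [0.5135, 0.1063, 0.1876]
orientation: [[0.062, 0.997, 0.054], [0.763, -0.082, 0.642], [0.644, 0.001, -0.765]]
wrist_force: [-0.5, 0.7, -0.5]
finger_gap: -0.0001
grip_force: 0.0
```

```bash
python3 - <<'E'
from h import *
im,d=env.capture('scene');cv2.imwrite('pics/s5.png',im[:,:,::-1]); ends('scene')
im,d=env.capture('wrist');cv2.imwrite('pics/w5.png',im[:,:,::-1])
s=env.read_state();print(s['clock'],s['tool_pos'],s['wrist_force'])
E
```

```text
scene axis y@.49 0.0189 slope deg -4.47 clock 14.75
14.8 [0.51205081 0.10778964 0.1855667 ] [0.38913417 0.09257243 0.1281604 ]
```

View pics/s5.png

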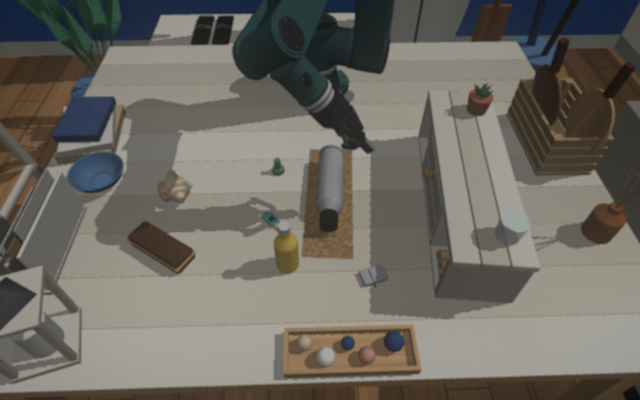

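View pics/w5.png

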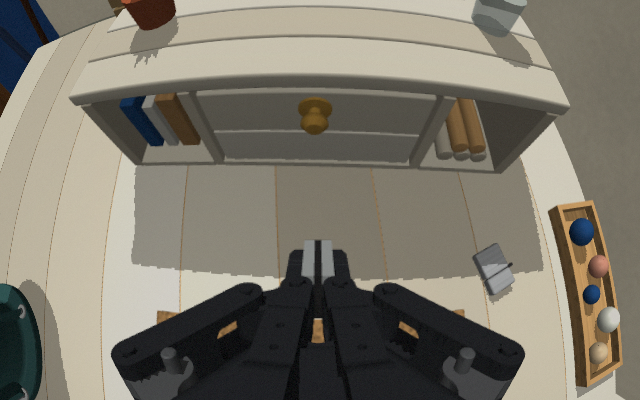

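The drawer is flush with the unit (knob at 316,115 in the wrist view). The flask lies on the mat (330,188 in the scene view), and nothing else has moved.

```bash
python3 -c "
from workcell import env
print(env.sign_off())"
```

```text
the job is handed in; nothing more can be done
None
```

The flask was rolled from on top, in three strokes, and lies still near the middle of the cork mat; the drawer was then pushed fully shut against its stop, and the job was handed in at about 15 s on the robot's clock.

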